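# Answer the engine-room alarm

## Task

Answer the alarm on the engine-room panel: with the fingertips, gently press the yellow button (silence) fully in and let it come back up, then do the same with the green button (reset). Do not touch the red and blue buttons, do not pick up or disturb the can, mug, tea cup or handset, and finish with the hand withdrawn clear of everything.

Things in the scene. Friction and masses are not known exactly. Their poses are not given: they have to be found in the camera images.
- panel: fixed alarm panel on the desk: black box with light grey face, 200 x 340 mm, 45 mm high; origin at the centre of its underside; x across the panel away from the operator, y along the row, z up. Four round push buttons (yellow, green, red, blue, order varies from start to start) stand in one row along its y, 70 mm apart centre to centre, 40 mm from the panel's centre line on its -x side
- yellow (a joint): travel of the yellow button in m: 0 = up, 0.006 = fully in (straight down). Spring-returned; about 5 N pushes it fully in and it springs back up when let go
- yellow_top (a point): centre of the top face of the yellow round push-button cap (32 mm diameter), 22 mm above the panel face and 10 mm above its housing when up; this is the point to press, straight down; it moves down with the cap
- yellow_base: fixed round grey housing, 48 mm diameter, 12 mm high, that carries the yellow button; origin at the centre of its underside on the panel's face, directly below the cap; z up
- green (a joint): travel of the green button in m: 0 = up, 0.006 = fully in (straight down). Spring-returned; about 5 N pushes it fully in and it springs back up when let go
- green_top (a point): centre of the top face of the green round push-button cap (32 mm diameter), 22 mm above the panel face and 10 mm above its housing when up; this is the point to press, straight down; it moves down with the cap
- green_base: fixed round grey housing, 48 mm diameter, 12 mm high, that carries the green button; origin at the centre of its underside on the panel's face, directly below the cap; z up
- red (a joint): travel of the red button in m: 0 = up, 0.006 = fully in (straight down). Spring-returned; about 5 N pushes it fully in and it springs back up when let go
- red_top (a point): centre of the top face of the red round push-button cap (32 mm diameter), 22 mm above the panel face and 10 mm above its housing when up; this is the point to press, straight down; it moves down with the cap
- red_base: fixed round grey housing, 48 mm diameter, 12 mm high, that carries the red button; origin at the centre of its underside on the panel's face, directly below the cap; z up
- blue (a joint): travel of the blue button in m: 0 = up, 0.006 = fully in (straight down). Spring-returned; about 5 N pushes it fully in and it springs back up when let go
- blue_top (a point): centre of the top face of the blue round push-button cap (32 mm diameter), 22 mm above the panel face and 10 mm above its housing when up; this is the point to press, straight down; it moves down with the cap
- blue_base: fixed round grey housing, 48 mm diameter, 12 mm high, that carries the blue button; origin at the centre of its underside on the panel's face, directly below the cap; z up
- can: red drink can with a white band, 66 mm diameter, 120 mm high, loose, upright beside one end of the panel; origin at the centre of its underside
- mug: blue handleless mug, 80 mm across the rim, 90 mm high, loose, upright beside the other end of the panel; origin at the centre of its underside
- teacup: small white tea cup, 56 mm across, 38 mm high, loose, standing on the panel's face on the +x side, behind the buttons; origin at the centre of its underside
- handset: black telephone handset, 52 x 212 mm, 42 mm high, loose, lying on the desk beyond the panel's +x side, its length (own y) roughly along the row; origin at the centre of its underside
There are look-alikes about, which are no part of the job. Of the things shaped like the teacup, the white one is meant.

How it is judged:
On the way, in this order (a step that is already met when the one before it is completed fails the run):
1. the yellow button is pressed in (more than 4 mm of its 6 mm) while the green one is up (value of joint yellow above 0.004 m and value of joint green below 0.001 m), for 0.05 s.
2. the yellow button is let back up, green not yet pressed (value of joint each of yellow, green below 0.001 m), for 0.05 s.
3. the green button is pressed in (more than 4 mm of its 6 mm) while the yellow one is up (value of joint green above 0.004 m and value of joint yellow below 0.001 m), for 0.05 s.
At the end, for the whole second after the job is handed in: all four buttons are up (within 1 mm), and the can, mug, tea cup and handset are at rest within 10 mm of where they started (all of step 2 and value of joint each of red, blue below 0.001 m and distance of each of can, mug, teacup, handset from where it was at the start of the episode below 0.01 m and linear speed of each of can, mug, teacup, handset below 0.02 m/s); the robot touches nothing.
It fails at once if the red button or its housing was touched (value of joint red above 0.001 m or contact force between any of the fingers, the arm and red_base above 0.5 N).
It fails at once if the blue button or its housing was touched (value of joint blue above 0.001 m or contact force between any of the fingers, the arm and blue_base above 0.5 N).
It fails at once if the yellow or green button was struck or pressed with more than 25 N (contact force between any of the fingers, the arm and yellow_base above 25 N or contact force between any of the fingers, the arm and green_base above 25 N).
It fails at once if the can, mug, tea cup or handset was pushed, lifted or knocked over (moved more than 10 mm) (distance of any of can, mug, teacup, handset from where it was at the start of the episode above 0.01 m).
It also fails if it takes over 38 s, if anything falls off the work surface, if the arm or the gripper's body presses on something with over 40 N, if the wrist force passes 120 N, or if a joint passes its speed limit or range.

## Robot

A 7-joint arm with a two-finger parallel gripper is mounted at the origin on the work surface. World frame = base frame: x ahead of the robot, y to its left, z up, the work surface at z = 0. Lengths are in m, angles in rad, forces in N, time in s.
With the tool pointing down it reaches from about 0.425 to 0.875 m from the base axis. Payload 4.7 kg.
Tool frame: the origin (TCP) lies at the very end of the fingers, on their centre line; the grasp point (between the pads) lies 19 mm behind it (ctrl.pinch_z is the distance from the TCP to the grasp point, in m); z points along the fingers, y is the direction in which the jaws open and shut (so a half turn about z gives the same grasp; the last joint's range is limited). The gripper opens to 85 mm and grips with 20 to 120 N. Pads are 22 mm wide; open, the fingers measure 114 mm over their backs; the gripper's body (76 mm by 85 mm) begins 54 mm behind the grasp point. The pads swing forward as they close: fully open they stand 13 mm farther back than shut.
Start: joints at [-1.245, 0.321, -0.07, 1.45, 0.023, 1.371, -0.057], TCP at [0.199, 0.619, 0.231] pointing down, gripper open.
Joint ranges: [-2.86, 2.86], [-0.3, 2.09], [-1.38, 1.24], [0.06, 2.45], [-1.56, 4.7], [0.09, 2.05], [-2.69, 2.69]. Speed limits (rad/s): [2.57, 2.57, 3.14, 3.14, 3.14, 3.14, 3.14].

## Interface

Orientations are given as a rotation vector (axis times angle).
In Python, from plant import monitor, read_camera, camera_model, ctrl gives the robot as it stands. The module is installed in compiled form; this text tells all that it offers.
- The arm moves only by the tool servo_tool, never from a script. Its argument "steps" is a list of rows, each a list of 2 entries, a list of its own where there are three numbers: the shift along the world's x, y, z in mm, then the turn, a rotation vector about the world's x, y, z in rad. In form: [[[tx, ty, tz], [ax, ay, az]], ...]. A call has exactly 5 rows; each row shifts and turns the commanded pose from where the row before left it; what a row does not reach is not made up. A row lasts 1/12 s, in which the tool goes at most 41.7 mm and 7.16 degrees, less where a joint would pass 70% of its speed; a pose out of reach is approached as far as the arm can. A call with a gripper value outside its range is refused whole. "gripper" is the opening, from 0 (shut) to 1 (fully open), set as the call begins (left out, the last holds). The fingers move at their own pace and stop on an object; the grip force is fixed at half the most. Time passes only in rows, so rows that do not move let the fingers close, or fill a call up. It gives the time, the measured TCP pose, the force and the opening at its end, in the units of the state.
- monitor.state(): the state, without advancing time (a new reading comes with each control period).
- read_camera(name): name is "side" or "top" or "wrist"; returns (picture, depth): 384x512x3 uint8, red, green, blue; 384x512 float32, m along the optical axis (not along the pixel's ray), 0 where there is no reading.
- camera_model(name): a dict with "fx", "fy", "cx", "cy" (pixels), "camera_from_world" (4x4, takes a point from world to camera coordinates). Camera axes: x right, y down, z forward; pixel columns grow to the right and rows downward; lengths in m; the calibration is good to about 2 mm. A picture is of the moment at which its call begins: read the wrist's pose just before it. camera_model takes no time and is no camera call; for the wrist camera it gives the pose at the moment of the call.
- ctrl.hand_in(): hands the job in, once; it reports no verdict.
The state is a dict: "clock": time; "q": joint angles; "joint_vel": joint speeds; "effort": joint torques, N m; "ee_pos": TCP position; "orientation": TCP orientation; "wrist_force": force on the tool from outside, world axes, zero at the start; "wrist_torque": the same for the moment, N m; "opening": finger opening in m.
Only numpy, scipy, OpenCV 4.12 (cv2) and the standard library are available. Lean on these libraries where they do the work, as an engineer would, in place of code of your own. Each camera call takes 0.05 s, during which the arm holds its last target. There are 200 camera calls.

## Working session

There is one attempt and no reset: what is moved stays moved. The work goes in short steps, Python scripts to look and compute and a tool call to move; the robot and the scene stay as the last step left them, time stands still between calls to the robot, and variables do not carry over. Pictures are saved under pics/ and viewed, about 8 in all and at most 12, crops included, and the job is handed in when it is done.

Besides the shell and the picture viewer there is one more tool, called after "Call:" as a command line: name --argument value ..., lists and objects as JSON in quotes. servo_tool: Moves the arm, as the interface text tells. Its arguments: {"type":"object","properties":{"steps":{"type":"array"},"gripper":{"type":"number"}},"required":["steps"]}

```bash
mkdir -p pics; python3 - <<'E'
from plant import monitor, read_camera, camera_model
import cv2,numpy as np
s=monitor.state();print(s)
for n in("top","side"):
    im,d=read_camera(n);cv2.imwrite(f"pics/{n}0.png",im[:,:,::-1]);np.savez(f"{n}0.npz",im=im,d=d,**camera_model(n))
    print(camera_model(n))
E
```

```text
{'clock': 0.0, 'q': array([-1.24490617,  0.32183903, -0.0701037 ,  1.45169607,  0.02258322,
        1.37077528, -0.05691209]), 'joint_vel': array([-0.00147057, -0.00055626,  0.00287058, -0.00106693, -0.00012156,
        0.00126815,  0.00020975]), 'effort': array([ 1.78767277e-04, -4.93579030e+01, -3.81990960e-01, -3.14339340e+01,
        1.30371196e-02,  1.11358622e-02, -3.90775847e-05]), 'ee_pos': array([0.19925986, 0.61813634, 0.23020265]), 'orientation': array([-4.87690200e-01, -3.10327927e+00,  3.01163924e-03]), 'wrist_force': array([-0.52828   , -0.13044515,  0.2955309 ]), 'wrist_torque': array([-0.02637484,  0.03877892,  0.00734836]), 'opening': 0.08524346274932083}
{'fx': 401.00904095207676, 'fy': 401.00904095207676, 'cx': 260.89785229072135, 'cy': 188.34248711577706, 'camera_from_world': array([[-0.15958963, -0.98717559, -0.0039367 ,  0.12531002],
       [-0.96654591,  0.15706323, -0.20278105,  0.64231209],
       [ 0.20079881, -0.02855675, -0.97921619,  1.02285796],
       [ 0.        ,  0.        ,  0.        ,  1.        ]])}
{'fx': 377.08523306622465, 'fy': 377.08523306622465, 'cx': 253.41531523837864, 'cy': 197.5911456228783, 'camera_from_world': array([[-0.94549276, -0.32504916,  0.01965899,  0.62095916],
       [-0.21074838,  0.5647618 , -0.79789048,  0.17800723],
       [ 0.24825098, -0.75854278, -0.60248178,  0.98628101],
       [ 0.        ,  0.        ,  0.        ,  1.        ]])}
```

View pics/top0.png

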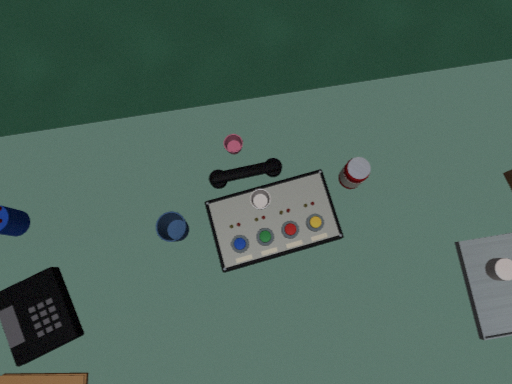

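View pics/side0.png

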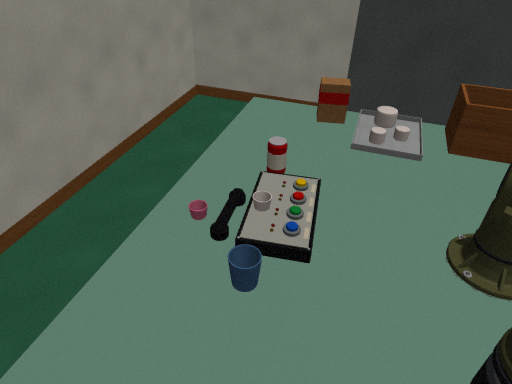

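The top view shows the panel's buttons: blue (240,244), green (265,237), red (290,229) and yellow (315,222). The can is at (355,172), the mug at (173,228), the white cup at (261,200) and the handset at (245,172). Things that could be mistaken for a target are the red and white indicator dots (232–312, 204–226), the pink cup (234,145) and the white cups on the tray (505,270). The yellow and green caps are the only ones with their housings, so I choose those.

```bash
cat >h.py <<'E'
import cv2,numpy as np
R={'yellow':(20,33),'green':(45,85),'blue':(100,125),'red':(0,6)}
def cast(u,v,m,z):
    M=m['camera_from_world'];Rm=M[:3,:3];t=M[:3,3];o=-Rm.T@t
    r=Rm.T@np.array([(u-m['cx'])/m['fx'],(v-m['cy'])/m['fy'],1]);return o+r*(z-o[2])/r[2]
def blobs(im,c,box=None,smin=140,vmin=60):
    h=cv2.cvtColor(im,cv2.COLOR_RGB2HSV);lo,hi=R[c]
    k=cv2.inRange(h,(lo,smin,vmin),(hi,255,255))
    if box: 
        q=np.zeros_like(k);x0,y0,x1,y1=box;q[y0:y1,x0:x1]=k[y0:y1,x0:x1];k=q
    n,l,s,ce=cv2.connectedComponentsWithStats(k);i=1+np.argmax(s[1:,4]);return ce[i],s[i]
E
python3 - <<'E'
from h import *
for n,b in(("top",(225,210,330,255)),("side",(278,172,315,240))):
    m=np.load(n+'0.npz')
    for c in R:
        p,s=blobs(m['im'],c,b);print(n,c,p.round(1),s,cast(*p,m,.067).round(4))
m=np.load('top0.npz')
for nm,u,v,z in(("teacup",261,200,.083),("can top",358,167,.12),("mug",172,220,.09)):print(nm,cast(u,v,m,z).round(3))
t=cv2.resize(m['im'][190:270,200:350,::-1],None,fx=5,fy=5,interpolation=cv2.INTER_CUBIC);cv2.imwrite('pics/crop.png',t)
from scipy.spatial.transform import Rotation as Q
print(Q.from_rotvec([-4.87690200e-01, -3.10327927e+00,  3.01163924e-03]).as_matrix().round(3))
E
```

```text
top yellow [315.  221.5] [310 216  11  12 101] [ 0.5416 -0.1071  0.067 ]
top green [264.7 234.2] [260 231  10   8  55] [0.5299 0.0308 0.067 ]
top blue [239.3 243.3] [234 238  12  12 109] [0.5168 0.1008 0.067 ]
top red [290.  228.8] [285 224  11  11 102] [ 0.5331 -0.038   0.067 ]
side yellow [300.4 182.2] [296 179  10   8  65] [ 0.5406 -0.1023  0.067 ]
side green [295.2 209.6] [290 206  11   9  73] [0.5233 0.0342 0.067 ]
side blue [291.5 226.1] [286 222  12  10  95] [0.5159 0.1053 0.067 ]
side red [298.  195.2] [293 192  11   8  64] [ 0.5319 -0.0345  0.067 ]
teacup [0.619 0.026 0.083]
can top [ 0.658 -0.236  0.12 ]
mug [0.603 0.264 0.09 ]
[[-0.952  0.307 -0.001]
 [ 0.307  0.952 -0.002]
 [-0.    -0.002 -1.   ]]
```

View pics/crop.png

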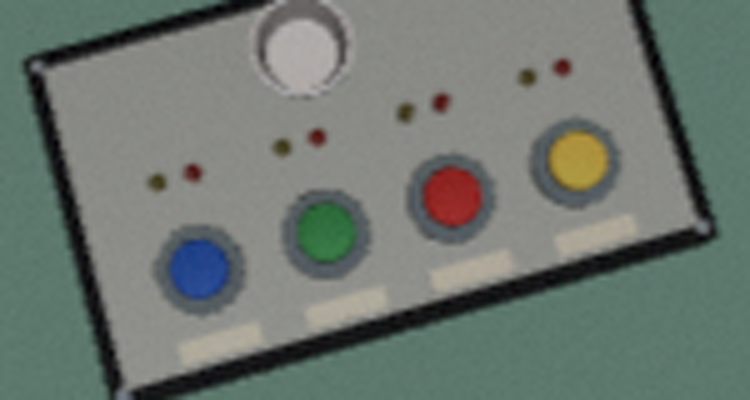

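The crop confirms the caps: blue, green, red and yellow from left to right, 70 mm apart, with the white cup behind green. I'll shut the gripper and travel high in an arc to a point above yellow, at about (0.541, -0.105).

Call:
servo_tool --steps '[[[25, -27, 0], [0, 0, 0]], [[25, -27, 0], [0, 0, 0]], [[25, -27, 0], [0, 0, 0]], [[25, -27, 0], [0, 0, 0]], [[25, -27, 0], [0, 0, 0]]]' --gripper 0

```text
clock: 0.52
ee_pos: [0.3252, 0.482, 0.2309]
orientation: [-0.487, -3.103, 0.001]
wrist_force: [0.5, -0.3, -0.2]
opening: 0.0256
```

Call:
servo_tool --steps '[[[25, -27, 0], [0, 0, 0]], [[25, -27, 0], [0, 0, 0]], [[25, -27, 0], [0, 0, 0]], [[25, -27, 0], [0, 0, 0]], [[25, -27, 0], [0, 0, 0]]]'

```text
clock: 0.93
ee_pos: [0.4502, 0.347, 0.2311]
orientation: [-0.488, -3.103, 0.0]
wrist_force: [-0.1, 1.3, -0.1]
opening: -0.0002
```

Call:
servo_tool --steps '[[[6, -30, 0], [0, 0, 0]], [[6, -30, 0], [0, 0, 0]], [[6, -30, 0], [0, 0, 0]], [[6, -30, 0], [0, 0, 0]], [[6, -30, 0], [0, 0, 0]]]'

```text
clock: 1.35
ee_pos: [0.4793, 0.197, 0.2309]
orientation: [-0.488, -3.103, 0.0]
wrist_force: [-0.6, -0.5, 0.3]
opening: 0.0003
```

Call:
servo_tool --steps '[[[6, -30, 0], [0, 0, 0]], [[6, -30, 0], [0, 0, 0]], [[6, -30, 0], [0, 0, 0]], [[6, -30, 0], [0, 0, 0]], [[6, -30, 0], [0, 0, 0]]]'

```text
clock: 1.77
ee_pos: [0.5092, 0.0472, 0.2311]
orientation: [-0.488, -3.103, -0.0]
wrist_force: [1.4, 0.4, -0.7]
opening: -0.0005
```

Call:
servo_tool --steps '[[[7, -31, -10], [0, 0, 0]], [[7, -31, -10], [0, 0, 0]], [[7, -30, -10], [0, 0, 0]], [[6, -30, -10], [0, 0, 0]], [[5, -30, -10], [0, 0, 0]]]'

```text
clock: 2.18
ee_pos: [0.5413, -0.1047, 0.1806]
orientation: [-0.487, -3.103, -0.0]
wrist_force: [1.2, 0.2, -0.4]
opening: -0.0003
```

```bash
cat > look.py <<'E'
import sys
from h import *
from plant import monitor, read_camera, camera_model
print(monitor.state()['ee_pos'],monitor.state()['clock'])
m=camera_model('wrist');im,d=read_camera('wrist');cv2.imwrite(f'pics/{sys.argv[1]}.png',im[:,:,::-1])
for c in R:
    try:
        p,s=blobs(im,c);print(c,p.round(1),s,cast(*p,m,.067).round(4),'depth',d[int(p[1]),int(p[0])])
    except Exception as e:print(c,e)
E
python3 look.py w1
```

```text
[ 0.54134366 -0.10470927  0.18063837] 2.1833
yellow [255.4 187.1] [240 171  32  33 835] [ 0.5411 -0.1077  0.067 ] depth 0.2658757
green [400.  124.3] [384 107  33  35 836] [0.5256 0.0313 0.067 ] depth 0.24954398
blue [477.9  89.2] [ 460   71   37   38 1048] [0.517  0.0997 0.067 ] depth 0.2417865
red [324.7 156.7] [308 140  34  34 884] [ 0.5331 -0.039   0.067 ] depth 0.25658834
```

View pics/w1.png

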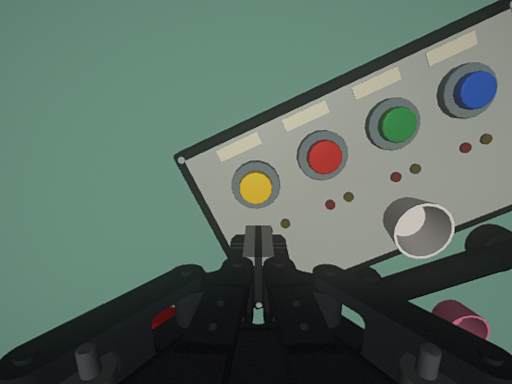

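The wrist view shows yellow at (255,187), just ahead of the shut fingertips, and green at (400,124). Both agree with the top view to about 2 mm, giving yellow (0.541, -0.107) and green (0.526, 0.031). I'll shift -2 mm in y and descend.

Call:
servo_tool --steps '[[[0, -2, -20], [0, 0, 0]], [[0, 0, -25], [0, 0, 0]], [[0, 0, -25], [0, 0, 0]], [[0, 0, -20], [0, 0, 0]], [[0, 0, -10], [0, 0, 0]]]'

```text
clock: 2.65
ee_pos: [0.5393, -0.1048, 0.0784]
orientation: [-0.487, -3.099, 0.001]
wrist_force: [-0.4, 0.7, 0.3]
opening: -0.0
```

Call:
servo_tool --steps '[[[0, 0, -3], [0, 0, 0]], [[0, 0, -3], [0, 0, 0]], [[0, 0, -3], [0, 0, 0]], [[0, 0, -3], [0, 0, 0]], [[0, 0, -2], [0, 0, 0]]]'

```text
clock: 3.07
ee_pos: [0.5421, -0.1053, 0.068]
orientation: [0.487, 3.102, 0.001]
wrist_force: [-0.4, -0.0, 0.5]
opening: -0.0001
```

Call:
servo_tool --steps '[[[0, 0, -1], [0, 0, 0]], [[0, 0, -1], [0, 0, 0]], [[0, 0, -1], [0, 0, 0]], [[0, 0, 0], [0, 0, 0]], [[0, 0, 0], [0, 0, 0]]]'

```text
clock: 3.48
ee_pos: [0.542, -0.1053, 0.0648]
orientation: [0.487, 3.102, 0.0]
wrist_force: [0.4, -0.3, 2.6]
opening: -0.0001
```

Call:
servo_tool --steps '[[[0, 0, -1], [0, 0, 0]], [[0, 0, -1], [0, 0, 0]], [[0, 0, -1], [0, 0, 0]], [[0, 0, 0], [0, 0, 0]], [[0, 0, 0], [0, 0, 0]]]'

```text
clock: 3.9
ee_pos: [0.542, -0.1053, 0.0617]
orientation: [0.488, 3.102, 0.0]
wrist_force: [0.9, 0.1, 4.7]
opening: 0.0001
```

Call:
servo_tool --steps '[[[0, 0, -0.5], [0, 0, 0]], [[0, 0, -0.5], [0, 0, 0]], [[0, 0, 0], [0, 0, 0]], [[0, 0, 0], [0, 0, 0]], [[0, 0, 0], [0, 0, 0]]]'

```text
clock: 4.32
ee_pos: [0.542, -0.1053, 0.0615]
orientation: [0.488, 3.102, 0.001]
wrist_force: [-1.7, 0.6, 11.1]
opening: -0.0
```

Force rose sharply to 11 N with no further travel, so yellow is fully in. Now I'll lift, then cross to green well above red.

Call:
servo_tool --steps '[[[0, 0, 2], [0, 0, 0]], [[0, 0, 4], [0, 0, 0]], [[0, 0, 10], [0, 0, 0]], [[0, 0, 25], [0, 0, 0]], [[0, 0, 25], [0, 0, 0]]]'

```text
clock: 4.73
ee_pos: [0.5392, -0.1053, 0.1257]
orientation: [-0.487, -3.098, 0.002]
wrist_force: [0.9, 0.3, 0.2]
opening: -0.0
```

Call:
servo_tool --steps '[[[-3, 27, 0], [0, 0, 0]], [[-3, 28, 0], [0, 0, 0]], [[-3, 28, 0], [0, 0, 0]], [[-3, 27, 0], [0, 0, 0]], [[-4, 27, 0], [0, 0, 0]]]'

```text
clock: 5.15
ee_pos: [0.5241, 0.0326, 0.1261]
orientation: [-0.488, -3.102, 0.001]
wrist_force: [0.7, 0.1, -0.6]
opening: -0.0002
```

```bash
python3 look.py w2
```

```text
[0.52414658 0.03259739 0.12612769] 5.15
yellow [103.1 272.6] [  82  254   43   38 1248] [ 0.5402 -0.1043  0.067 ] depth 0.22819285
green [257.4 207.2] [ 238  190   40   35 1122] [0.5253 0.0311 0.067 ] depth 0.21241337
blue [344.6 169. ] [ 324  148   42   42 1349] [0.5169 0.1002 0.067 ] depth 0.20395482
red [176.8 240.6] [ 157  221   41   40 1194] [ 0.5322 -0.0371  0.067 ] depth 0.2194136
```

View pics/w2.png

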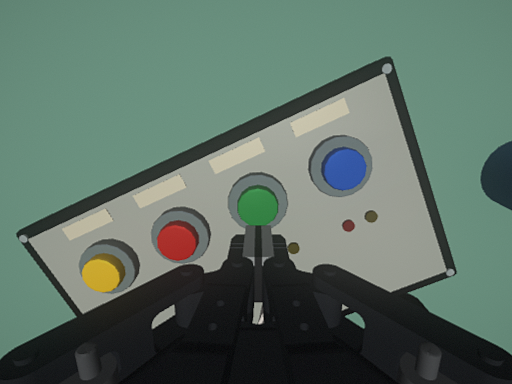

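Green, at (257,207), is directly ahead of the fingertips and its measured position of (0.525, 0.031) is within 2 mm of the TCP. Yellow is back up. Descending.

Call:
servo_tool --steps '[[[1, -1, -15], [0, 0, 0]], [[0, 0, -15], [0, 0, 0]], [[0, 0, -10], [0, 0, 0]], [[0, 0, -6], [0, 0, 0]], [[0, 0, -3], [0, 0, 0]]]'

```text
clock: 5.62
ee_pos: [0.5254, 0.0302, 0.0762]
orientation: [-0.488, -3.101, 0.002]
wrist_force: [-0.7, -0.7, 0.0]
opening: -0.0
```

Call:
servo_tool --steps '[[[0, 0, -3], [0, 0, 0]], [[0, 0, -3], [0, 0, 0]], [[0, 0, -2], [0, 0, 0]], [[0, 0, -1], [0, 0, 0]], [[0, 0, -1], [0, 0, 0]]]'

```text
clock: 6.03
ee_pos: [0.5266, 0.0306, 0.0676]
orientation: [0.488, 3.103, 0.0]
wrist_force: [-1.3, -0.2, 1.7]
opening: 0.0
```

Call:
servo_tool --steps '[[[0, 0, -1], [0, 0, 0]], [[0, 0, -1], [0, 0, 0]], [[0, 0, -1], [0, 0, 0]], [[0, 0, 0], [0, 0, 0]], [[0, 0, 0], [0, 0, 0]]]'

```text
clock: 6.45
ee_pos: [0.5266, 0.0307, 0.0646]
orientation: [0.488, 3.103, 0.0]
wrist_force: [-0.6, -0.5, 2.6]
opening: 0.0003
```

Call:
servo_tool --steps '[[[0, 0, -1], [0, 0, 0]], [[0, 0, -1], [0, 0, 0]], [[0, 0, -1], [0, 0, 0]], [[0, 0, 0], [0, 0, 0]], [[0, 0, 0], [0, 0, 0]]]'

```text
clock: 6.87
ee_pos: [0.5267, 0.0307, 0.0616]
orientation: [0.488, 3.103, 0.0]
wrist_force: [-1.2, -0.4, 4.8]
opening: 0.0
```

Call:
servo_tool --steps '[[[0, 0, -0.5], [0, 0, 0]], [[0, 0, -0.3], [0, 0, 0]], [[0, 0, 0], [0, 0, 0]], [[0, 0, 0], [0, 0, 0]], [[0, 0, 0], [0, 0, 0]]]'

```text
clock: 7.28
ee_pos: [0.5267, 0.0306, 0.0615]
orientation: [0.488, 3.103, 0.001]
wrist_force: [-3.1, -0.2, 11.3]
opening: 0.0001
```

Green has bottomed too, at 11 N. Withdrawing up, then up again and slightly back.

Call:
servo_tool --steps '[[[0, 0, 2], [0, 0, 0]], [[0, 0, 4], [0, 0, 0]], [[0, 0, 10], [0, 0, 0]], [[0, 0, 25], [0, 0, 0]], [[0, 0, 30], [0, 0, 0]]]'

```text
clock: 7.7
ee_pos: [0.5244, 0.0305, 0.1306]
orientation: [-0.487, -3.099, 0.003]
wrist_force: [0.9, 0.1, 0.8]
opening: 0.0001
```

Call:
servo_tool --steps '[[[0, 0, 30], [0, 0, 0]], [[0, 0, 30], [0, 0, 0]], [[0, 0, 20], [0, 0, 0]], [[0, 0, 0], [0, 0, 0]], [[0, 0, 0], [0, 0, 0]]]'

```text
clock: 8.12
ee_pos: [0.527, 0.0308, 0.2127]
orientation: [0.487, 3.101, 0.002]
wrist_force: [-0.2, -0.1, -0.7]
opening: 0.0002
```

```bash
python3 look.py w3; python3 - <<'E'
from plant import read_camera
import cv2,numpy as np
im,d=read_camera('side');o=np.load('side0.npz')
cv2.imwrite('pics/s3.png',im[:,:,::-1])
E
```

```text
[0.52695114 0.03084257 0.21274802] 8.1167
yellow [143.2 227.2] [129 213  30  29 622] [ 0.5408 -0.1063  0.067 ] depth 0.31031603
green [259.  179.9] [245 166  28  25 247] [0.5289 0.031  0.067 ] depth 0.29544088
blue [320.2 148.7] [306 134  30  30 700] [0.517  0.1001 0.067 ] depth 0.28631097
red [198.9 202.7] [185 189  29  28 616] [ 0.5331 -0.0379  0.067 ] depth 0.30286044
```

View pics/s3.png

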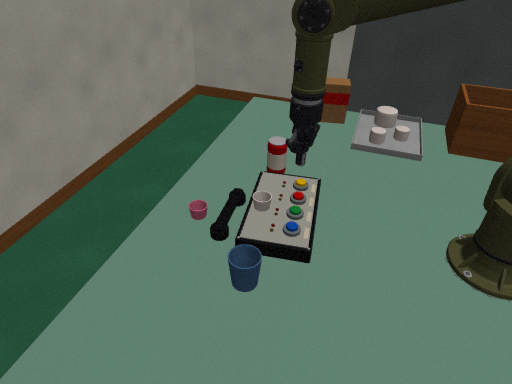

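The side view shows the can (277,155), mug (245,268), white cup (262,200) and handset (228,213) where they started. All four buttons look up, and the hand is well above the panel, touching nothing.

```bash
python3 -c "
from plant import ctrl;print(ctrl.hand_in())"
```

```text
the job is handed in; nothing more can be done
None
```

I pressed the yellow button and then the green one fully in with the shut fingertips. I let each spring back, withdrew the hand to about 0.21 m height and handed the job in at about 8.2 s; `hand_in` gives no verdict.

- **Presses:** each button followed its spring to about 4.8 N. It then stopped at z = 0.0615 m, where the force rose to about 11 N, well under the 25 N limit. That height is about 5.5 mm of the 6 mm travel by the TCP reading. The steep rise in force shows the stop was reached.
- **After release:** the wrist force went back to about 0. In the last side picture all four buttons looked up, and the can, mug, tea cup and handset looked unmoved by eye. I didn't measure their positions again.
- **Disagreements:** button positions from the different camera views differed by up to about 5 mm (2–3 mm between the top and wrist views). The last wrist reading of green was about 4 mm off in x, because a smaller part of the cap was picked up. Neither affected the presses.

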